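# Step a spacer along a rail of tooth carriers

### The job

Space the three tooth carriers evenly on their rail with the orange U-shaped spacer: beginning at the end stop, straddle the front of each carrier in turn with the thick leg towards the stop, draw the carrier along until the thick leg bears gently on the stop (then on the carrier before), with a few newtons and never 10, and stays bearing for a moment, without shifting what it bears on, and lift the spacer straight off. Move the carriers only with the spacer, and at the end stand it upright on the bench again, clear of the rail. Leave the other things alone.

Things in the scene. Friction and masses are not known exactly. Their poses are not given: they have to be found in the camera images.
- spacer: loose orange U-shaped spacer with a black grip, 110 g, standing on its two legs right of the rail. Origin at the underside in the middle of the U's opening, z up. Thick leg at y +16 to +28 mm, thin leg at y -16 to -21 mm, both 24 mm long in x: the opening is 32 mm wide and 20 mm deep. Crossbar z 20 to 30 mm. Yawed up to 0.5 either way; at yaw 0 the thick leg is to the left
- spacer_grip (a point): middle of the spacer's upright black grip, 53 mm above its underside, straight over its origin; the grip is 24 mm in the spacer's x, 20 mm in its y, and spans 30 to 76 mm above the underside. Axes as the spacer's
- rail: fixed aluminium rail on the bench, 250 mm long along its y, at most 14 mm high. Origin on the bench under its middle; y runs along the row towards the end stop (left as the robot sees it), x away from the robot. The metal covers x -21 to +29 mm; in front of that, under the carriers' fronts, is only the bench
- end_stop: fixed rigid dark steel block at the left end of the rail. Origin in the plane of its stop face (towards the carriers), at bench height, on the rail's axis. It spans y 0 to +16 mm, x -52 to +16 mm, z 6 to 32 mm; axes as the rail's
- carrier_1: white slide block with a blue band, carrying the molar, next to the end stop. Slides only along the rail (y) against about 5 N of friction, stays where left. 26 mm wide in y (-13 to +13), x -52 to +16 mm, 18 mm high; origin at its underside, 14 mm over the bench, below the tooth; its top is 32 mm over the bench. Axes as the rail's. Tooth: foot 24 mm square about the origin, 48 mm tall
- carrier_1_front (a point): middle of the flat front part of carrier 1's top, 35 mm in front of its origin (-x), 32 mm over the bench: where the spacer straddles it; the other carriers have the same. Drawn by the thin leg with the thick leg bearing on the part before, a carrier ends 18 mm from that part
- carrier_2: the same slide block with the incisor (52 mm tall), second from the end stop; 44 mm from carrier 1, centre to centre, when its gap is right. Like each carrier it slides if borne on with more than about 5 N
- carrier_3: the same slide block, with the canine (58 mm), last in the row; 44 mm from carrier_2 when its gap is right
- eraser: loose dark blue and white eraser 19x42x12 mm, lying left of the rail; leave it. Origin at its underside
- petri_dish: loose round clear dish, 91 mm across, 14 mm high, at the left; leave it. Origin at its underside
- pink_block: loose pink wax carving block 22x46x23 mm, behind on the right; leave it. Origin at its underside
- dropper_bottle: loose amber dropper bottle, 33 mm across, 102 mm high, at the back right; leave it. Origin at its underside
Things that resemble listed ones, but are neither listed nor needed, are in the scene too. Of the things that look like the spacer, the smallest one is meant.

How it is judged:
By the outcome, as a careful person would: the job done as asked, in the order asked, and still so for the second after the job is handed in, with the robot touching nothing.
It also fails if it takes over 72 s, if anything falls off the work surface, if the arm or the gripper's body presses on something with over 40 N, if the wrist force passes 120 N, or if a joint passes its speed limit or range.

### The arm

A 6-joint arm with a two-finger parallel gripper is mounted at the origin on a cart in front of the work surface, level with it; the furniture and walls round the work are solid. World frame = base frame: x ahead of the robot, y to its left, z up, the work surface at z = 0. Lengths are in m, angles in rad, forces in N, time in s.
With the tool pointing down it reaches from about 0.35 to 0.775 m from the base axis. Payload 7.3 kg.
Tool frame: the origin (TCP) lies at the very end of the fingers, on their centre line; the grasp point (between the pads) lies 19 mm behind it (pinch_z is the distance from the TCP to the grasp point, in m); z points along the fingers, y is the line along which they close (so a half turn about z gives the same grasp; the last joint's range is limited). The gripper opens to 92 mm and grips with 3 to 60 N. Pads are 19 mm wide; open, the fingers measure 130 mm over their backs; the gripper's body (75 mm by 190 mm) begins 47 mm behind the grasp point.
Start: joints at [-1.264, 0.342, 1.524, -0, 1.275, -0.146], TCP at [0.23, -0.472, 0.227] pointing down, gripper open.
Joint ranges: [-2.53, 2.53], [-0.77, 2.02], [0.04, 2.7], [-1, 4.14], [0.28, 2.66], [-3.11, 3.11]. Speed limits (rad/s): [2.57, 2.57, 3.14, 3.14, 3.14, 3.14].

### API

Orientations are given as [roll, pitch, yaw] about the fixed x, y, z axes, in that order (R = Rz(yaw) Ry(pitch) Rx(roll)).
In Python, from cell import * gives the robot as it stands.
- The arm moves only by the tool arm_command, never from a script. Its arguments are lists of equal length, an entry for each row: "fingers": the gripper command: -1 is fully open, 1 is shut, values between are in proportion; "travel": the shift along the tool's x, y, z in m, a list of three; "dr": the turn, a rotation vector about the tool's x, y, z in degrees, a list of three. In form: {"fingers": [fingers, ...], "travel": [[x, y, z], ...], "dr": [[wx, wy, wz], ...]}. A call has 1 to 8 rows; each row is the pose to reach, as a shift and turn from the pose commanded when the call began, along the tool's axes at that moment; what a row does not reach only later rows make up. A row lasts 1/12 s, in which the tool goes at most 41.7 mm and 7.16 degrees, less where a joint would pass 70% of its speed; a pose out of reach is approached as far as the arm can. A call with a gripper value outside its range is refused whole. The fingers move at their own pace and stop on an object; "squeeze" is the grip in N (left out, the last holds). Time passes only in rows, so rows that repeat a pose let the fingers close. It gives the time, the measured TCP pose, the force, the opening and the grip force at its end, in the units of the state.
- observe(): the state, without advancing time (a new reading comes with each control period).
- read_camera(name): name is "side" or "top"; returns a dict with "color" (400x640x3 uint8, blue, green, red), "z_map" (400x640 float32, m along the optical axis (not along the pixel's ray), 0 where there is no reading), "fx", "fy", "cx", "cy" (pixels), "R" (3x3) and "t" (3): a world point X has camera coordinates R X + t. Camera axes: x right, y down, z forward; pixel columns grow to the right and rows downward; lengths in m; the calibration is good to about 2 mm. A picture is of the moment at which its call begins.
- hand_in(): hands the job in; it is judged then, once.
The state is a dict: "time": time; "qpos": joint angles; "qvel": joint speeds; "joint_efforts": joint torques, N m; "tool_pos": TCP position; "tool_rot": TCP orientation; "contact_force": force on the tool from outside, world axes, zero at the start; "torque": the same for the moment, N m; "opening": finger opening in m; "grip_force": force on a finger pad.
Only numpy, scipy, OpenCV 4.12 (cv2) and the standard library are available. Lean on these libraries where they do the work, as an engineer would, in place of code of your own. Each camera call takes 0.05 s, during which the arm holds its last target. There are 200 camera calls.

## Working session

There is one attempt and no reset: what is moved stays moved. The work goes in short steps, Python scripts to look and compute and a tool call to move; the robot and the scene stay as the last step left them, time stands still between calls to the robot, and variables do not carry over. Pictures are saved under pics/ and viewed, at most 10 in all, crops included, and the job is handed in when it is done.

Besides the shell and the picture viewer there is one more tool, called after "Call:" in YAML: its name, and indented under it one key for each argument. arm_command: Moves the arm, as the interface text tells. Its arguments: {"type":"object","properties":{"fingers":{"type":"array","items":{"type":"number"}},"travel":{"type":"array","items":{"type":"array","items":{"type":"number"}}},"dr":{"type":"array","items":{"type":"array","items":{"type":"number"}}},"squeeze":{"type":"number"}},"required":["fingers","travel","dr"]}

```bash
mkdir -p pics; cat > h.py <<'E'
from cell import *
import numpy as np, cv2
def snap(n):
    c=read_camera(n); np.savez('pics/'+n+'.npz',**c); return c
def load(n): return np.load('pics/'+n+'.npz')
def px(c,u,v,z=None):
    """pixel -> world: by depth, or on plane z"""
    R,t=c['R'],c['t']; o=-R.T@t
    d=R.T@np.array([(u-c['cx'])/c['fx'],(v-c['cy'])/c['fy'],1])
    if z is None: 
        zz=np.median(c['z_map'][int(v)-1:int(v)+2,int(u)-1:int(u)+2]); return o+d*zz
    return o+d*(z-o[2])/d[2]
def proj(c,X):
    p=c['R']@np.array(X)+c['t']; return c['fx']*p[0]/p[2]+c['cx'],c['fy']*p[1]/p[2]+c['cy']
E
python3 - <<'E'
from h import *
for n in('top','side'):
    c=snap(n); cv2.imwrite(f'pics/{n}0.png',c['color']); print(n,c['fx'],c['R'].round(3).tolist(),c['t'],(-c['R'].T@c['t']).round(3))
print(observe())
E
```

```text
top 388.88509040954284 [[-0.011, -1.0, 0.007], [-0.985, 0.009, -0.171], [0.171, -0.008, -0.985]] [0.02212689 0.57637145 1.13035556] [0.375 0.026 1.212]
side 486.46987100615024 [[0.998, -0.055, 0.011], [-0.028, -0.662, -0.749], [0.049, 0.748, -0.662]] [-0.57786599  0.07117611  1.67549633] [ 0.497 -1.238  1.169]
{'time': 0.1, 'qpos': array([-1.26401619e+00,  3.42648743e-01,  1.52491095e+00, -8.34673624e-06,
        1.27540117e+00, -1.45973823e-01]), 'qvel': array([-1.02932685e-03, -2.50232309e-03, -1.17547740e-03, -7.61556191e-05,
        2.46787834e-03,  6.55911893e-04]), 'joint_efforts': array([ 1.64388504e-03, -4.32004559e+01, -2.44694728e+01,  7.18925754e-02,
        5.26019465e-02, -7.40403289e-05]), 'tool_pos': array([ 0.22957833, -0.47174325,  0.22612037]), 'tool_rot': array([-3.14023784e+00, -1.91116252e-04,  4.52756264e-01]), 'contact_force': array([ 0.19969864,  0.09226636, -0.86456698]), 'torque': array([ 0.02855475, -0.01340977,  0.02029178]), 'grip_force': 0.0, 'opening': 0.09194379688199784}
```

View pics/top0.png

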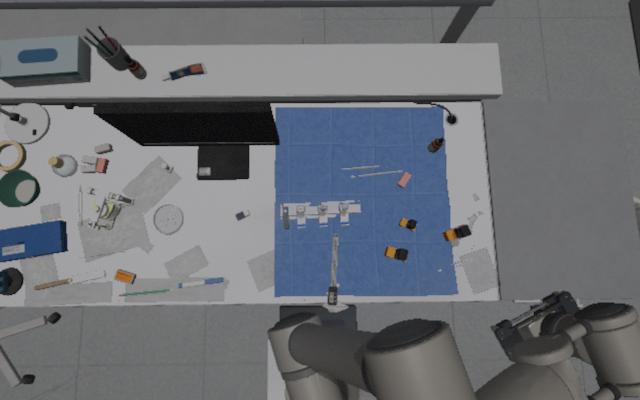

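View pics/side0.png

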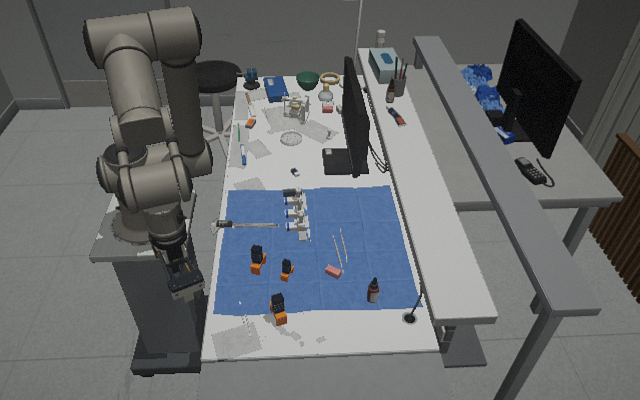

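```bash
python3 - <<'E'
from h import *
a=load('top')['color'][190:275,265:425]; b=load('side')['color'][175:325,210:360]
cv2.imwrite('pics/tc.png',cv2.resize(a,None,fx=5,fy=5,interpolation=cv2.INTER_CUBIC))
cv2.imwrite('pics/sc.png',cv2.resize(b,None,fx=4,fy=4,interpolation=cv2.INTER_CUBIC))
E
```

```text
(no output)
```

View pics/tc.png

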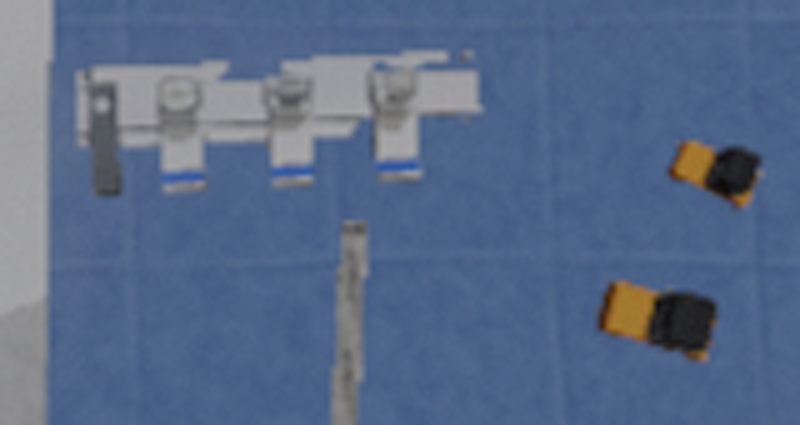

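View pics/sc.png

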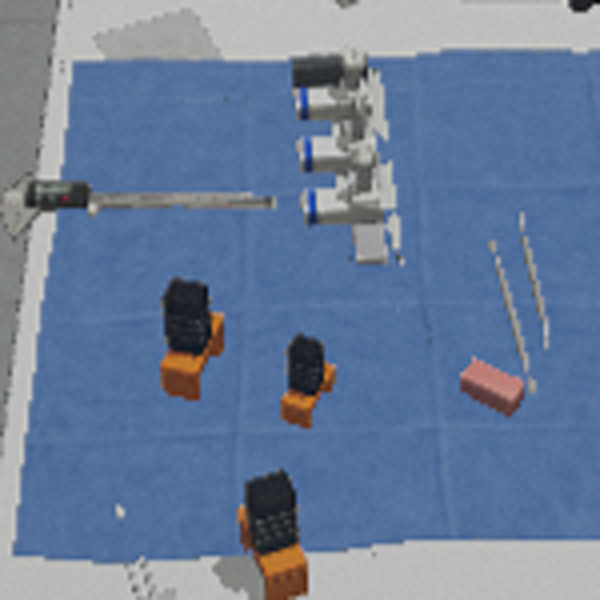

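```bash
cat > fit.py <<'E'
from h import *
from scipy.optimize import minimize
S=4
B=[(-12,12,16,28,0,20),(-12,12,-21,-16,0,20),(-12,12,-21,28,20,30),(-12,12,-10,10,30,76)]
def cor(b): return np.array([[b[i],b[2+j],b[4+k]] for i in(0,1) for j in(0,1) for k in(0,1)])/1e3
def rend(c,p,roi):
    u0,v0,w,h=roi; m=np.zeros((h*S,w*S),np.uint8); a=p[3]
    R=np.array([[np.cos(a),-np.sin(a),0],[np.sin(a),np.cos(a),0],[0,0,1]])
    for b in B:
        q=np.array([proj(c,R@x+p[:3]) for x in cor(b)])
        q=(q-[u0,v0]+.5)*S-.5
        cv2.fillConvexPoly(m,cv2.convexHull(np.round(q*16).astype(np.int32)),255,shift=4)
    return cv2.resize(m,(w,h),interpolation=cv2.INTER_AREA)/255.
def fit(p0,rois):
    D=[]
    for n,r in rois.items():
        c=load(n); u,v,w,h=r; im=c['color'][v:v+h,u:u+w].astype(float)
        b,g,rd=im[...,0],im[...,1],im[...,2]
        m=np.clip(((rd-b)+60)/100,0,1)  # blue cloth: rd-b very negative
        D.append((c,r,m)); print(n,'cloth r-b',np.median(rd-b),'min/max',(rd-b).min(),(rd-b).max())
    bg=[np.median(m) for _,_,m in D]
    f=lambda p:sum(((rend(c,p,r)-(np.clip((m-k)/(.6-k),0,1)))**2).sum() for (c,r,m),k in zip(D,bg))
    best=None
    for a in(-.4,-.2,0,.2,.4):
        s=minimize(f,[*p0,a],method='Nelder-Mead',options=dict(initial_simplex=np.array([[*p0,a]]+[[*(np.array(p0)+d),a+e] for d,e in(((.01,0,0),0),((0,.01,0),0),((0,0,.006),0),((0,0,0),.15))]),xatol=1e-4,fatol=1e-3,maxiter=600))
        if best is None or s.fun<best.fun: best=s
    return best.x.round(4),best.fun
E
python3 - <<'E'
from fit import *
t=load('top');s=load('side')
p0=px(t,408,224,.03);print('p0',p0)
p0[2]=0
print(fit(p0,{'top':(395,212,28,25),'side':(276,254,22,32)}))
im=t['color'].astype(float); print('carrier row profiles')
red=im[...,2]
for v in(220,221,222,223): print(v,red[v,280:355].astype(int).tolist())
for n,us in(('c1',(300,301,302,303)),('c2',(322,323,324)),('c3',(343,344,345)),('stop',(285,286))):
    print(n,[red[214:232,u].astype(int).tolist() for u in us])
for n in('top','side'):
    c=load(n)
    for q in({'top':[(301.5,222),(323,222),(344,221),(286,225)],'side':[(288,200.5),(289,213),(290,226),(287,192)]}[n]): print(n,q,px(c,*q).round(4))
E
```

```text
p0 [ 0.48088249 -0.26943083  0.03      ]
top cloth r-b -61.0 min/max -65.0 117.0
side cloth r-b -74.0 min/max -89.0 155.0
(array([ 0.4793, -0.2732,  0.0018, -0.4263]), np.float64(43.98415128796617))
carrier row profiles
220 [87, 86, 86, 86, 84, 82, 82, 82, 85, 83, 85, 79, 81, 81, 82, 84, 81, 129, 162, 160, 160, 161, 159, 161, 160, 128, 80, 79, 79, 81, 81, 81, 78, 77, 76, 76, 76, 76, 84, 134, 162, 162, 163, 163, 163, 164, 162, 128, 75, 77, 79, 79, 75, 72, 73, 73, 72, 72, 74, 76, 132, 163, 163, 164, 163, 162, 164, 164, 128, 77, 77, 78, 76, 78, 80]
221 [85, 88, 83, 83, 84, 80, 82, 81, 85, 85, 82, 78, 80, 81, 82, 81, 81, 132, 161, 160, 160, 160, 160, 160, 160, 128, 79, 77, 78, 79, 79, 78, 80, 77, 76, 77, 76, 79, 77, 132, 163, 164, 164, 163, 163, 163, 162, 127, 74, 74, 80, 81, 76, 71, 74, 74, 72, 72, 74, 71, 131, 153, 140, 140, 141, 140, 136, 126, 101, 76, 76, 75, 74, 78, 79]
222 [86, 84, 82, 82, 85, 83, 79, 82, 80, 84, 83, 81, 77, 78, 79, 80, 75, 129, 159, 161, 161, 163, 161, 160, 161, 128, 81, 79, 79, 79, 76, 77, 79, 74, 74, 76, 78, 78, 77, 132, 162, 151, 140, 139, 140, 142, 135, 104, 7
[... 1068 characters left out ...]
, 164, 140, 87, 45, 104, 120, 93, 75, 72, 76, 72, 72], [132, 131, 153, 164, 163, 163, 163, 141, 87, 46, 106, 114, 87, 72, 71, 73, 74, 75], [142, 149, 157, 163, 162, 163, 162, 140, 87, 45, 122, 116, 80, 74, 72, 73, 75, 77]]
stop [[86, 84, 83, 84, 84, 84, 82, 80, 83, 80, 81, 80, 77, 78, 64, 73, 81, 81], [86, 84, 86, 85, 84, 82, 82, 82, 79, 79, 79, 80, 75, 79, 62, 69, 79, 79]]
top (301.5, 222) [0.4902 0.055  0.0308]
top (323, 222) [ 0.4896 -0.0104  0.0304]
top (344, 221) [ 0.4919 -0.0744  0.0316]
top (286, 225) [0.4815 0.1021 0.0314]
side (288, 200.5) [0.4905 0.047  0.0317]
side (289, 213) [ 0.4929 -0.0202  0.034 ]
side (290, 226) [ 0.4952 -0.0829  0.0333]
side (287, 192) [0.4876 0.0953 0.0299]
```

```bash
cat > ov.py <<'E'
from fit import *
def box(img,c,b,p,u0,v0,k,col):
    a=p[3];R=np.array([[np.cos(a),-np.sin(a),0],[np.sin(a),np.cos(a),0],[0,0,1]])
    q=np.array([proj(c,R@x+p[:3]) for x in cor(b)])
    q=((q-[u0,v0]+.5)*k-.5).round().astype(int)
    for i in range(8):
        for j in(1,2,4):
            if not i&j: cv2.line(img,tuple(map(int,q[i])),tuple(map(int,q[i|j])),col,1)
def crop(c,u,v,w,h,k): return cv2.resize(c['color'][v:v+h,u:u+w],None,fx=k,fy=k,interpolation=cv2.INTER_CUBIC)
E
python3 - <<'E'
from ov import *
t=load('top');s=load('side')
L=[px(t,u,222,.032) for u in(301.0,322.97,343.96)]
F=[px(t,u,v,.014) for u,v in((301,228),(323,226.85),(344,225.85))]
F2=[px(t,u,v,.032) for u,v in((301,228),(323,226.85),(344,225.85))]
for a in(L,F,F2): print(np.round(a,4).tolist())
psi=np.arctan2(-(F[0][0]-F[2][0]),F[0][1]-F[2][1]); print('yaw',psi)
e=np.array([-np.sin(psi),np.cos(psi),0]); x=np.array([np.cos(psi),np.sin(psi),0])
p=np.array([.4793,-.2732,0,-.4263])
CB=(-52,16,-13,13,0,18)
rows=[]
A=crop(t,275,195,160,50,5);Bm=crop(s,265,170,60,125,5)
for c,img,u0,v0 in((t,A,275,195),(s,Bm,265,170)):
    for b in B: box(img,c,b,p,u0,v0,5,(0,255,0))
    for f in F2:
        o=f+x*.052; o=np.array([*o[:2],.014,psi]); box(img,c,CB,o,u0,v0,5,(0,0,255))
out=np.zeros((600,800,3),np.uint8); out[:250]=A; 
b2=cv2.rotate(Bm,cv2.ROTATE_90_COUNTERCLOCKWISE); out[300:600,:625]=b2
cv2.imwrite('pics/ov.png',out)
E
```

```text
[[0.4901, 0.0565, 0.032], [0.4894, -0.0103, 0.032], [0.4888, -0.0741, 0.032]]
[[0.4734, 0.0571, 0.014], [0.4762, -0.0107, 0.014], [0.4786, -0.0755, 0.014]]
[[0.4719, 0.0566, 0.032], [0.4747, -0.0102, 0.032], [0.4771, -0.074, 0.032]]
yaw 0.039702365800517433
```

View pics/ov.png

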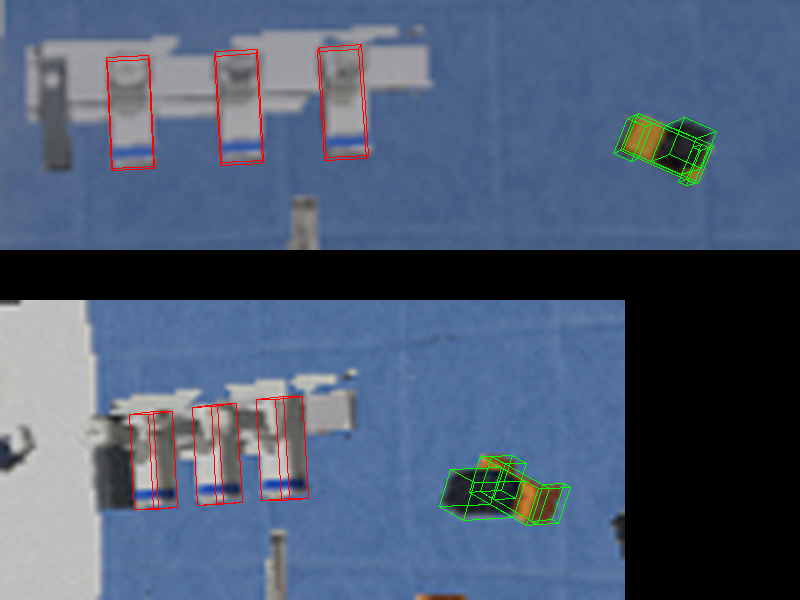

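Call:
arm_command:
  fingers: [-1, -1, -1, -1, -1, -1, -1, -1]
  travel:
    - [0.039, -0.009, 0]
    - [0.078, -0.017, 0]
    - [0.117, -0.026, 0]
    - [0.156, -0.035, 0]
    - [0.195, -0.043, 0]
    - [0.234, -0.052, 0]
    - [0.273, -0.061, 0]
    - [0.3114, -0.0693, 0]
  dr:
    - [0, 0, 6.3]
    - [0, 0, 12.6]
    - [0, 0, 18.9]
    - [0, 0, 25.2]
    - [0, 0, 31.5]
    - [0, 0, 37.8]
    - [0, 0, 44.1]
    - [0, 0, 50.4]
  squeeze: 30

```text
time: 0.77
tool_pos: [0.4748, -0.2766, 0.2265]
tool_rot: [-3.142, 0.001, -0.425]
contact_force: [0.1, -0.7, 0.4]
opening: 0.0917
grip_force: 0.0
```

Call:
arm_command:
  fingers: [-1, -1, -1, -1, -1, -1, -1, -1]
  travel:
    - [0, 0, 0]
    - [0, 0, 0.035]
    - [0, 0, 0.07]
    - [0, 0, 0.105]
    - [0, 0, 0.12]
    - [0, 0, 0.13]
    - [0, 0, 0.13]
    - [0, 0, 0.13]
  dr:
    - [0, 0, 0]
    - [0, 0, 0]
    - [0, 0, 0]
    - [0, 0, 0]
    - [0, 0, 0]
    - [0, 0, 0]
    - [0, 0, 0]
    - [0, 0, 0]

```text
time: 1.43
tool_pos: [0.4739, -0.2786, 0.0971]
tool_rot: [3.141, -0.0, -0.42]
contact_force: [0.9, -0.2, 0.3]
opening: 0.0916
grip_force: 0.0
```

```bash
python3 - <<'E'
from h import *
o=observe(); print(o['tool_pos'],o['tool_rot'])
A=[]
t=snap('top');s=snap('side')
for c,u,v in((t,385,200),(s,265,225)):
    A.append(cv2.resize(c['color'][v:v+60,u:u+40],None,fx=9,fy=9,interpolation=cv2.INTER_CUBIC))
cv2.imwrite('pics/gr.png',np.hstack(A))
E
```

```text
[ 0.47385291 -0.27861423  0.09710318] [ 3.14143939e+00 -2.97347295e-04 -4.19591307e-01]
```

View pics/gr.png

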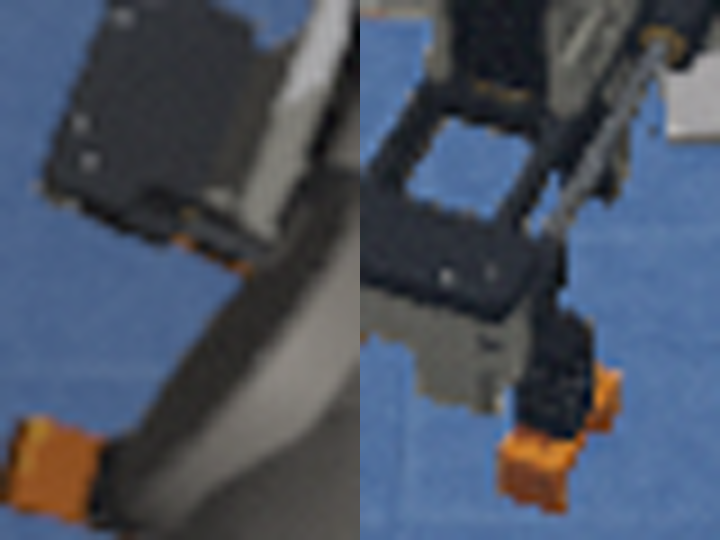

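Call:
arm_command:
  fingers: [-1, -1, -1, -1, -0.3, -0.3, -0.3, -0.3]
  travel:
    - [0.0027, -0.0071, 0]
    - [0.0027, -0.0071, 0.02]
    - [0.0027, -0.0071, 0.04]
    - [0.0027, -0.0071, 0.055]
    - [0.0027, -0.0071, 0.06]
    - [0.0027, -0.0071, 0.06]
    - [0.0027, -0.0071, 0.06]
    - [0.0027, -0.0071, 0.06]
  dr:
    - [0, 0, 0.4]
    - [0, 0, 0.4]
    - [0, 0, 0.4]
    - [0, 0, 0.4]
    - [0, 0, 0.4]
    - [0, 0, 0.4]
    - [0, 0, 0.4]
    - [0, 0, 0.4]

```text
time: 2.2
tool_pos: [0.48, -0.2733, 0.0381]
tool_rot: [3.141, -0.003, -0.427]
contact_force: [0.7, 0.0, -0.2]
opening: 0.0696
grip_force: 0.0
```

Call:
arm_command:
  fingers: [0, 0.2, 0.4, 0.5, 0.6, 0.7, 0.8, 0.8]
  travel:
    - [0, 0, 0]
    - [0, 0, 0]
    - [0, 0, 0]
    - [0, 0, 0]
    - [0, 0, 0]
    - [0, 0, 0]
    - [0, 0, 0]
    - [0, 0, 0]
  dr:
    - [0, 0, 0]
    - [0, 0, 0]
    - [0, 0, 0]
    - [0, 0, 0]
    - [0, 0, 0]
    - [0, 0, 0]
    - [0, 0, 0]
    - [0, 0, 0]
  squeeze: 20

```text
time: 2.87
tool_pos: [0.4791, -0.2728, 0.0367]
tool_rot: [3.142, -0.0, -0.427]
contact_force: [0.1, 0.4, 0.4]
opening: 0.0198
grip_force: 19.9
```

Call:
arm_command:
  fingers: [0.8, 0.8, 0.8, 0.8, 0.8, 0.8, 0.8, 0.8]
  travel:
    - [0, 0, 0]
    - [0, 0, 0]
    - [0, 0, -0.005]
    - [0, 0, -0.02]
    - [0, 0, -0.04]
    - [0, 0, -0.06]
    - [0, 0, -0.07]
    - [0, 0, -0.07]
  dr:
    - [0, 0, 0]
    - [0, 0, 0]
    - [0, 0, 0]
    - [0, 0, 0]
    - [0, 0, 0]
    - [0, 0, 0]
    - [0, 0, 0]
    - [0, 0, 0]
  squeeze: 45

```text
time: 3.53
tool_pos: [0.4803, -0.2736, 0.1092]
tool_rot: [3.14, -0.005, -0.427]
contact_force: [0.7, 0.3, -1.6]
opening: 0.0199
grip_force: 44.8
```

Call:
arm_command:
  fingers: [0.8, 0.8, 0.8, 0.8, 0.8, 0.8, 0.8, 0.8]
  travel:
    - [-0.01, -0.024, 0]
    - [-0.023, -0.056, 0]
    - [-0.037, -0.09, 0]
    - [-0.051, -0.124, 0]
    - [-0.064, -0.154, 0]
    - [-0.077, -0.186, 0]
    - [-0.087, -0.21, 0]
    - [-0.092, -0.222, 0]
  dr:
    - [0, 0, -3.4]
    - [0, 0, -6.7]
    - [0, 0, -10]
    - [0, 0, -13.4]
    - [0, 0, -16.7]
    - [0, 0, -20]
    - [0, 0, -23.4]
    - [0, 0, -26.75]

```text
time: 4.2
tool_pos: [0.4861, -0.0295, 0.1056]
tool_rot: [-3.14, 0.002, 0.045]
contact_force: [-1.0, 0.1, -1.5]
opening: 0.0199
grip_force: 44.9
```

```bash
python3 - <<'E'
from h import *
o=observe(); print(o['tool_pos'],o['tool_rot'])
E
```

```text
[ 0.48606754 -0.02948941  0.10562884] [-3.14039892e+00  2.26194490e-03  4.53542267e-02]
```

Call:
arm_command:
  fingers: [0.8, 0.8, 0.8, 0.8, 0.8, 0.8, 0.8, 0.8]
  travel:
    - [0.002, -0.02, 0]
    - [0.004, -0.045, 0]
    - [0.006, -0.07, 0.01]
    - [0.007, -0.085, 0.02]
    - [0.007, -0.0896, 0.027]
    - [0.007, -0.0896, 0.027]
    - [0.007, -0.0896, 0.027]
    - [0.007, -0.0896, 0.027]
  dr:
    - [0, 0, 0]
    - [0, 0, 0]
    - [0, 0, 0]
    - [0, 0, 0]
    - [0, 0, 0]
    - [0, 0, 0]
    - [0, 0, 0]
    - [0, 0, 0]

```text
time: 4.87
tool_pos: [0.4908, 0.0562, 0.0797]
tool_rot: [3.141, 0.0, 0.039]
contact_force: [-0.3, -0.2, -1.0]
opening: 0.0196
grip_force: 44.8
```

```bash
python3 - <<'E'
from ov import *
o=observe(); print(o['tool_pos'],o['tool_rot'],o['contact_force'])
t=snap('top');s=snap('side'); P=o['tool_pos']
p=np.array([P[0],P[1],P[2]-.037,o['tool_rot'][2]])
A=[]
for c,u0,v0 in((t,275,190),(s,270,160)):
    img=crop(c,u0,v0,50,60,8)
    for b in B[:3]: box(img,c,b,p,u0,v0,8,(0,255,0))
    A.append(img)
cv2.imwrite('pics/hov.png',np.hstack(A))
E
```

```text
[0.49076098 0.05623014 0.07970437] [3.14124396e+00 7.69735204e-05 3.93798063e-02] [-0.32677324 -0.15483657 -0.96671849]
```

View pics/hov.png

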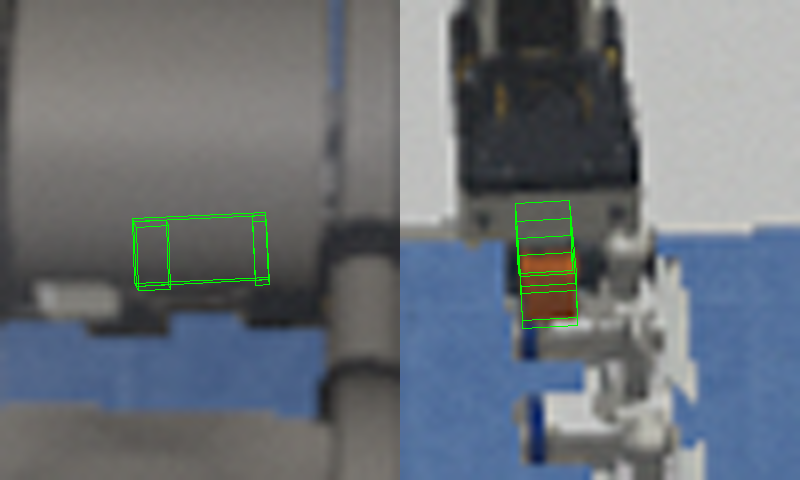

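```bash
python3 - <<'E'
from h import *
s=load('side'); im=s['color'].astype(int); o=observe(); 
m=(im[...,2]-im[...,0]>40); ys,xs=np.nonzero(m[185:205,280:295]); ys+=185; xs+=280
W=np.array([px(s,u,v,None) if 0 else (lambda R,t,z:R.T@(np.array([(u-s['cx'])/s['fx'],(v-s['cy'])/s['fy'],1])*z-t))(s['R'],s['t'],s['z_map'][v,u]) for u,v in zip(xs,ys)])
print(len(W)); 
for v in sorted(set(ys)): 
    k=ys==v; print(v,xs[k].min(),xs[k].max(),W[k].mean(0).round(4), im[v,xs[k]].mean(0).round())
# carriers col profile
for u in(288,289,290,291): 
    print(u,[(v,tuple(px(s,u,v)[1:].round(4)),int(im[v,u].sum())) for v in range(197,235)][2:]) if u==290 else None
E
```

```text
58
191 285 291 [0.4936 0.0482 0.0745] [47. 63. 99.]
192 285 291 [0.4915 0.0415 0.0757] [ 41.  77. 140.]
193 285 291 [0.4914 0.0387 0.0736] [ 42.  85. 156.]
194 285 291 [0.4913 0.0353 0.072 ] [ 42.  67. 119.]
195 285 291 [0.4912 0.0368 0.0661] [ 40.  63. 109.]
196 285 291 [0.4911 0.0368 0.0616] [ 39.  61. 105.]
197 286 291 [0.4927 0.0364 0.0572] [ 38.  60. 104.]
198 286 291 [0.4926 0.0355 0.0534] [ 36.  58. 103.]
199 286 291 [0.4925 0.0349 0.0493] [ 30.  54. 100.]
290 [(199, (np.float64(0.0375), np.float64(0.0468)), 180), (200, (np.float64(0.0482), np.float64(0.0327)), 545), (201, (np.float64(0.0476), np.float64(0.0285)), 450), (202, (np.float64(0.0472), np.float64(0.0241)), 315), (203, (np.float64(0.046), np.float64(0.0205)), 285), (204, (np.float64(0.0453), np.float64(0.0164)), 301), (205, (np.float64(0.0498), np.float64(0.0075)), 347), (206, (np.float64(0.0474), np.float64(0.0049)), 362), (207, (np.float64(0.0416), np.float64(0.0053)), 355), (208, (np.float64(0.0357), np.float64(0.0059)), 336), (209, (np.float64(0.0051), np.float64(0.0292)), 533), (210, (np.float64(-0.0026), np.flo
[... 633 characters left out ...]
loat64(-0.0623), np.float64(0.0319)), 541), (223, (np.float64(-0.0662), np.float64(0.031)), 581), (224, (np.float64(-0.0731), np.float64(0.0331)), 577), (225, (np.float64(-0.0772), np.float64(0.0324)), 575), (226, (np.float64(-0.0816), np.float64(0.0321)), 588), (227, (np.float64(-0.0841), np.float64(0.0299)), 566), (228, (np.float64(-0.0856), np.float64(0.0267)), 388), (229, (np.float64(-0.0865), np.float64(0.023)), 272), (230, (np.float64(-0.0866), np.float64(0.0183)), 268), (231, (np.float64(-0.0828), np.float64(0.0098)), 336), (232, (np.float64(-0.085), np.float64(0.0073)), 352), (233, (np.float64(-0.0887), np.float64(0.0062)), 342), (234, (np.float64(-0.0923), np.float64(0.0052)), 356)]
```

Call:
arm_command:
  fingers: [0.8, 0.8, 0.8, 0.8, 0.8, 0.8, 0.8, 0.8]
  travel:
    - [0, 0, 0.004]
    - [0, 0, 0.008]
    - [0, 0, 0.009]
    - [0, 0, 0.01]
    - [0, 0, 0.011]
    - [0, 0, 0.012]
    - [0, 0, 0.013]
    - [0, 0, 0.0135]
  dr:
    - [0, 0, 0]
    - [0, 0, 0]
    - [0, 0, 0]
    - [0, 0, 0]
    - [0, 0, 0]
    - [0, 0, 0]
    - [0, 0, 0]
    - [0, 0, 0]

```text
time: 5.63
tool_pos: [0.4906, 0.0572, 0.0661]
tool_rot: [3.142, 0.0, 0.04]
contact_force: [0.3, 0.1, -1.1]
opening: 0.0198
grip_force: 44.8
```

Call:
arm_command:
  fingers: [0.8, 0.8, 0.8, 0.8, 0.8, 0.8, 0.8, 0.8]
  travel:
    - [0, 0, 0.002]
    - [0, 0, 0.004]
    - [0, 0, 0.006]
    - [0, 0, 0.008]
    - [0, 0, 0.01]
    - [0, 0, 0.012]
    - [0, 0, 0.014]
    - [0, 0, 0.015]
  dr:
    - [0, 0, 0]
    - [0, 0, 0]
    - [0, 0, 0]
    - [0, 0, 0]
    - [0, 0, 0]
    - [0, 0, 0]
    - [0, 0, 0]
    - [0, 0, 0]

```text
time: 6.3
tool_pos: [0.4905, 0.0571, 0.0509]
tool_rot: [3.142, 0.0, 0.04]
contact_force: [0.3, -0.2, -1.9]
opening: 0.0199
grip_force: 44.9
```

Call:
arm_command:
  fingers: [0.8, 0.8, 0.8, 0.8, 0.8, 0.8, 0.8, 0.8]
  travel:
    - [0, -0.0005, 0]
    - [0, -0.001, 0]
    - [0, -0.0015, 0]
    - [0, -0.002, 0]
    - [0, -0.0025, 0]
    - [0, -0.003, 0]
    - [0, -0.0035, 0]
    - [0, -0.004, 0]
  dr:
    - [0, 0, 0]
    - [0, 0, 0]
    - [0, 0, 0]
    - [0, 0, 0]
    - [0, 0, 0]
    - [0, 0, 0]
    - [0, 0, 0]
    - [0, 0, 0]

```text
time: 6.97
tool_pos: [0.4906, 0.0606, 0.0513]
tool_rot: [3.141, -0.0, 0.04]
contact_force: [0.9, -4.7, -1.6]
opening: 0.02
grip_force: 44.9
```

Call:
arm_command:
  fingers: [0.8, 0.8, 0.8, 0.8, 0.8, 0.8, 0.8, 0.8]
  travel:
    - [0, -0.0003, 0]
    - [0, -0.0006, 0]
    - [0, -0.0009, 0]
    - [0, -0.0012, 0]
    - [0, -0.0015, 0]
    - [0, -0.0018, 0]
    - [0, -0.0021, 0]
    - [0, -0.0024, 0]
  dr:
    - [0, 0, 0]
    - [0, 0, 0]
    - [0, 0, 0]
    - [0, 0, 0]
    - [0, 0, 0]
    - [0, 0, 0]
    - [0, 0, 0]
    - [0, 0, 0]

```text
time: 7.63
tool_pos: [0.4905, 0.063, 0.0513]
tool_rot: [3.141, -0.0, 0.04]
contact_force: [-0.8, -5.6, -0.7]
opening: 0.0199
grip_force: 44.9
```

Call:
arm_command:
  fingers: [0.8, 0.8, 0.8, 0.8, 0.8, 0.8, 0.8]
  travel:
    - [0, -0.0002, 0]
    - [0, -0.0004, 0]
    - [0, -0.0006, 0]
    - [0, -0.0008, 0]
    - [0, -0.001, 0]
    - [0, -0.0012, 0]
    - [0, -0.0014, 0]
  dr:
    - [0, 0, 0]
    - [0, 0, 0]
    - [0, 0, 0]
    - [0, 0, 0]
    - [0, 0, 0]
    - [0, 0, 0]
    - [0, 0, 0]

```text
time: 8.22
tool_pos: [0.4904, 0.0645, 0.0513]
tool_rot: [3.141, -0.0, 0.04]
contact_force: [-0.4, -5.1, -1.9]
opening: 0.0196
grip_force: 44.9
```

Call:
arm_command:
  fingers: [0.8, 0.8, 0.8, 0.8, 0.8]
  travel:
    - [0, -0.0002, 0]
    - [0, -0.0004, 0]
    - [0, -0.0006, 0]
    - [0, -0.0008, 0]
    - [0, -0.0008, 0]
  dr:
    - [0, 0, 0]
    - [0, 0, 0]
    - [0, 0, 0]
    - [0, 0, 0]
    - [0, 0, 0]

```text
time: 8.63
tool_pos: [0.4904, 0.0654, 0.0513]
tool_rot: [3.141, -0.0, 0.04]
contact_force: [0.6, -5.1, -1.8]
opening: 0.02
grip_force: 44.9
```

Call:
arm_command:
  fingers: [0.8, 0.8, 0.8, 0.8, 0.8]
  travel:
    - [0, -0.0002, 0]
    - [0, -0.0004, 0]
    - [0, -0.0006, 0]
    - [0, -0.0007, 0]
    - [0, -0.0007, 0]
  dr:
    - [0, 0, 0]
    - [0, 0, 0]
    - [0, 0, 0]
    - [0, 0, 0]
    - [0, 0, 0]

```text
time: 9.05
tool_pos: [0.4903, 0.0662, 0.0513]
tool_rot: [3.141, -0.0, 0.04]
contact_force: [0.9, -4.6, -1.4]
opening: 0.0198
grip_force: 44.9
```

Call:
arm_command:
  fingers: [0.8, 0.8, 0.8, 0.8, 0.8]
  travel:
    - [0, -0.0001, 0]
    - [0, -0.0002, 0]
    - [0, -0.0003, 0]
    - [0, -0.0004, 0]
    - [0, -0.0004, 0]
  dr:
    - [0, 0, 0]
    - [0, 0, 0]
    - [0, 0, 0]
    - [0, 0, 0]
    - [0, 0, 0]

```text
time: 9.47
tool_pos: [0.4903, 0.0667, 0.0513]
tool_rot: [3.141, -0.0, 0.04]
contact_force: [-0.1, -4.6, -1.2]
opening: 0.0195
grip_force: 44.9
```

Call:
arm_command:
  fingers: [0.8, 0.8, 0.8, 0.8, 0.8]
  travel:
    - [0, -0.0001, 0]
    - [0, -0.0002, 0]
    - [0, -0.0003, 0]
    - [0, -0.0004, 0]
    - [0, -0.0004, 0]
  dr:
    - [0, 0, 0]
    - [0, 0, 0]
    - [0, 0, 0]
    - [0, 0, 0]
    - [0, 0, 0]

```text
time: 9.88
tool_pos: [0.4903, 0.0671, 0.0512]
tool_rot: [3.141, -0.0, 0.04]
contact_force: [-0.2, -4.5, -2.2]
opening: 0.0197
grip_force: 44.9
```

```bash
python3 - <<'E'
from h import *
t=load('top');im=cv2.imread('pics/top0.png').astype(int)
for v in(221,223,225,226): print(v,im[v,278:299,0].tolist())
for u in(287.5,288.5,289.5): print(u,px(t,u,224,.032).round(4))
E
```

```text
221 [138, 139, 137, 139, 136, 118, 93, 90, 92, 89, 120, 138, 136, 134, 135, 137, 138, 139, 137, 152, 164]
223 [137, 136, 137, 136, 138, 116, 90, 89, 90, 88, 88, 119, 139, 138, 134, 136, 137, 135, 136, 151, 163]
225 [139, 139, 137, 136, 137, 115, 88, 88, 87, 88, 80, 113, 138, 138, 136, 136, 135, 133, 137, 152, 164]
226 [137, 136, 139, 135, 137, 114, 88, 88, 85, 86, 77, 113, 140, 137, 135, 136, 137, 133, 134, 147, 158]
287.5 [0.4844 0.0975 0.032 ]
288.5 [0.4844 0.0945 0.032 ]
289.5 [0.4844 0.0915 0.032 ]
```

Call:
arm_command:
  fingers: [0.8, 0.8, 0.8, 0.8, 0.8]
  travel:
    - [0, -0.0001, 0]
    - [0, -0.0002, 0]
    - [0, -0.0003, 0]
    - [0, -0.0004, 0]
    - [0, -0.0004, 0]
  dr:
    - [0, 0, 0]
    - [0, 0, 0]
    - [0, 0, 0]
    - [0, 0, 0]
    - [0, 0, 0]

```text
time: 10.3
tool_pos: [0.4903, 0.0674, 0.0513]
tool_rot: [3.141, -0.0, 0.04]
contact_force: [0.1, -6.1, -1.2]
opening: 0.02
grip_force: 44.9
```

Call:
arm_command:
  fingers: [0.8, 0.8, 0.8, 0.8]
  travel:
    - [0, -0.0001, 0]
    - [0, -0.0002, 0]
    - [0, -0.0002, 0]
    - [0, -0.0002, 0]
  dr:
    - [0, 0, 0]
    - [0, 0, 0]
    - [0, 0, 0]
    - [0, 0, 0]

```text
time: 10.63
tool_pos: [0.4903, 0.0675, 0.0513]
tool_rot: [3.141, -0.0, 0.04]
contact_force: [0.2, -7.1, -1.3]
opening: 0.02
grip_force: 44.9
```

Call:
arm_command:
  fingers: [0.8, 0.8, 0.8, 0.8, 0.8, 0.8, 0.8, 0.8]
  travel:
    - [0, -0.0001, 0]
    - [0, -0.0002, 0]
    - [0, -0.0002, 0]
    - [0, -0.0002, 0]
    - [0, -0.0002, 0]
    - [0, -0.0002, 0]
    - [0, -0.0002, 0]
    - [0, -0.0002, 0]
  dr:
    - [0, 0, 0]
    - [0, 0, 0]
    - [0, 0, 0]
    - [0, 0, 0]
    - [0, 0, 0]
    - [0, 0, 0]
    - [0, 0, 0]
    - [0, 0, 0]

```text
time: 11.3
tool_pos: [0.4903, 0.0674, 0.0513]
tool_rot: [3.141, -0.0, 0.04]
contact_force: [0.9, -7.6, -1.7]
opening: 0.0199
grip_force: 44.9
```

Call:
arm_command:
  fingers: [0.8, 0.8, 0.8, 0.8, 0.8, 0.8, 0.8, 0.8]
  travel:
    - [0, 0.0004, 0]
    - [0, 0.0008, 0]
    - [0, 0.0008, -0.001]
    - [0, 0.0008, -0.004]
    - [0, 0.0008, -0.01]
    - [0, 0.0008, -0.018]
    - [0, 0.0008, -0.027]
    - [0, 0.0008, -0.035]
  dr:
    - [0, 0, 0]
    - [0, 0, 0]
    - [0, 0, 0]
    - [0, 0, 0]
    - [0, 0, 0]
    - [0, 0, 0]
    - [0, 0, 0]
    - [0, 0, 0]

```text
time: 11.97
tool_pos: [0.4906, 0.0678, 0.0876]
tool_rot: [-3.141, -0.001, 0.04]
contact_force: [0.3, -0.6, -1.8]
opening: 0.0197
grip_force: 44.8
```

Call:
arm_command:
  fingers: [0.8, 0.8, 0.8, 0.8, 0.8, 0.8, 0.8, 0.8]
  travel:
    - [0, 0.01, 0]
    - [0, 0.03, 0]
    - [0, 0.055, 0]
    - [0, 0.07, 0]
    - [0, 0.0773, 0]
    - [0, 0.0773, 0]
    - [0, 0.0773, 0.008]
    - [0, 0.0773, 0.013]
  dr:
    - [0, 0, 0]
    - [0, 0, 0]
    - [0, 0, 0]
    - [0, 0, 0]
    - [0, 0, 0]
    - [0, 0, 0]
    - [0, 0, 0]
    - [0, 0, 0]

```text
time: 12.63
tool_pos: [0.4931, -0.0093, 0.0726]
tool_rot: [-3.141, 0.0, 0.04]
contact_force: [-1.7, -0.6, -1.5]
opening: 0.0196
grip_force: 44.9
```

Call:
arm_command:
  fingers: [0.8, 0.8, 0.8, 0.8, 0.8, 0.8, 0.8, 0.8]
  travel:
    - [0, 0, 0]
    - [0, 0, 0.001]
    - [0, 0, 0.002]
    - [0, 0, 0.004]
    - [0, 0, 0.006]
    - [0, 0, 0.007]
    - [0, 0, 0.008]
    - [0, 0, 0.0085]
  dr:
    - [0, 0, 0]
    - [0, 0, 0]
    - [0, 0, 0]
    - [0, 0, 0]
    - [0, 0, 0]
    - [0, 0, 0]
    - [0, 0, 0]
    - [0, 0, 0]

```text
time: 13.3
tool_pos: [0.4933, -0.01, 0.0646]
tool_rot: [3.142, 0.0, 0.04]
contact_force: [0.3, 0.4, -1.8]
opening: 0.02
grip_force: 44.8
```

Call:
arm_command:
  fingers: [0.8, 0.8, 0.8, 0.8, 0.8, 0.8, 0.8, 0.8]
  travel:
    - [0, 0, 0.002]
    - [0, 0, 0.004]
    - [0, 0, 0.007]
    - [0, 0, 0.01]
    - [0, 0, 0.012]
    - [0, 0, 0.0135]
    - [0, 0, 0.0136]
    - [0, 0, 0.0136]
  dr:
    - [0, 0, 0]
    - [0, 0, 0]
    - [0, 0, 0]
    - [0, 0, 0]
    - [0, 0, 0]
    - [0, 0, 0]
    - [0, 0, 0]
    - [0, 0, 0]

```text
time: 13.97
tool_pos: [0.4933, -0.01, 0.051]
tool_rot: [3.142, 0.0, 0.04]
contact_force: [0.4, 0.3, -1.8]
opening: 0.0195
grip_force: 44.8
```

Call:
arm_command:
  fingers: [0.8, 0.8, 0.8, 0.8, 0.8, 0.8, 0.8, 0.8]
  travel:
    - [0, -0.001, 0]
    - [0, -0.002, 0]
    - [0, -0.003, 0]
    - [0, -0.004, 0]
    - [0, -0.006, 0]
    - [0, -0.008, 0]
    - [0, -0.01, 0]
    - [0, -0.012, 0]
  dr:
    - [0, 0, 0]
    - [0, 0, 0]
    - [0, 0, 0]
    - [0, 0, 0]
    - [0, 0, 0]
    - [0, 0, 0]
    - [0, 0, 0]
    - [0, 0, 0]

```text
time: 14.63
tool_pos: [0.493, 0.0014, 0.0512]
tool_rot: [3.14, -0.0, 0.041]
contact_force: [-0.1, -5.8, -1.6]
opening: 0.0199
grip_force: 44.9
```

Call:
arm_command:
  fingers: [0.8, 0.8, 0.8, 0.8, 0.8, 0.8, 0.8, 0.8]
  travel:
    - [0, -0.002, 0]
    - [0, -0.004, 0]
    - [0, -0.006, 0]
    - [0, -0.008, 0]
    - [0, -0.01, 0]
    - [0, -0.012, 0]
    - [0, -0.014, 0]
    - [0, -0.016, 0]
  dr:
    - [0, 0, 0]
    - [0, 0, 0]
    - [0, 0, 0]
    - [0, 0, 0]
    - [0, 0, 0]
    - [0, 0, 0]
    - [0, 0, 0]
    - [0, 0, 0]

```text
time: 15.3
tool_pos: [0.4923, 0.0174, 0.0512]
tool_rot: [3.14, -0.0, 0.041]
contact_force: [0.1, -5.0, -1.3]
opening: 0.0196
grip_force: 44.9
```

Call:
arm_command:
  fingers: [0.8, 0.8, 0.8, 0.8, 0.8, 0.8, 0.8, 0.8]
  travel:
    - [0, -0.001, 0]
    - [0, -0.002, 0]
    - [0, -0.0027, 0]
    - [0, -0.0032, 0]
    - [0, -0.0036, 0]
    - [0, -0.0038, 0]
    - [0, -0.004, 0]
    - [0, -0.004, 0]
  dr:
    - [0, 0, 0]
    - [0, 0, 0]
    - [0, 0, 0]
    - [0, 0, 0]
    - [0, 0, 0]
    - [0, 0, 0]
    - [0, 0, 0]
    - [0, 0, 0]

```text
time: 15.97
tool_pos: [0.4922, 0.0218, 0.0512]
tool_rot: [3.141, -0.0, 0.04]
contact_force: [-0.0, -5.2, -1.2]
opening: 0.0196
grip_force: 44.9
```

Call:
arm_command:
  fingers: [0.8, 0.8, 0.8, 0.8, 0.8, 0.8, 0.8]
  travel:
    - [0, -0.0002, 0]
    - [0, -0.0004, 0]
    - [0, -0.0006, 0]
    - [0, -0.0008, 0]
    - [0, -0.001, 0]
    - [0, -0.0011, 0]
    - [0, -0.0011, 0]
  dr:
    - [0, 0, 0]
    - [0, 0, 0]
    - [0, 0, 0]
    - [0, 0, 0]
    - [0, 0, 0]
    - [0, 0, 0]
    - [0, 0, 0]

```text
time: 16.55
tool_pos: [0.4921, 0.023, 0.0512]
tool_rot: [3.141, -0.0, 0.04]
contact_force: [0.1, -4.3, -0.9]
opening: 0.0196
grip_force: 44.9
```

Call:
arm_command:
  fingers: [0.8, 0.8, 0.8, 0.8, 0.8]
  travel:
    - [0, -0.0001, 0]
    - [0, -0.0002, 0]
    - [0, -0.0003, 0]
    - [0, -0.0003, 0]
    - [0, -0.0003, 0]
  dr:
    - [0, 0, 0]
    - [0, 0, 0]
    - [0, 0, 0]
    - [0, 0, 0]
    - [0, 0, 0]

```text
time: 16.97
tool_pos: [0.4921, 0.0233, 0.0512]
tool_rot: [3.141, -0.0, 0.04]
contact_force: [0.9, -5.3, -0.6]
opening: 0.0194
grip_force: 44.9
```

Call:
arm_command:
  fingers: [0.8, 0.8, 0.8, 0.8]
  travel:
    - [0, -0.0001, 0]
    - [0, -0.0002, 0]
    - [0, -0.0002, 0]
    - [0, -0.0002, 0]
  dr:
    - [0, 0, 0]
    - [0, 0, 0]
    - [0, 0, 0]
    - [0, 0, 0]

```text
time: 17.3
tool_pos: [0.4921, 0.0234, 0.0512]
tool_rot: [3.141, -0.0, 0.04]
contact_force: [0.7, -4.9, -1.0]
opening: 0.02
grip_force: 44.9
```

Call:
arm_command:
  fingers: [0.8, 0.8, 0.8, 0.8]
  travel:
    - [0, -0.0001, 0]
    - [0, -0.0002, 0]
    - [0, -0.0002, 0]
    - [0, -0.0002, 0]
  dr:
    - [0, 0, 0]
    - [0, 0, 0]
    - [0, 0, 0]
    - [0, 0, 0]

```text
time: 17.63
tool_pos: [0.4921, 0.0234, 0.0512]
tool_rot: [3.141, -0.0, 0.04]
contact_force: [-0.0, -6.7, -0.5]
opening: 0.0195
grip_force: 44.9
```

Call:
arm_command:
  fingers: [0.8, 0.8, 0.8, 0.8, 0.8, 0.8, 0.8]
  travel:
    - [0, -0.0001, 0]
    - [0, -0.0001, 0]
    - [0, -0.0001, 0]
    - [0, -0.0001, 0]
    - [0, -0.0001, 0]
    - [0, -0.0001, 0]
    - [0, -0.0001, 0]
  dr:
    - [0, 0, 0]
    - [0, 0, 0]
    - [0, 0, 0]
    - [0, 0, 0]
    - [0, 0, 0]
    - [0, 0, 0]
    - [0, 0, 0]

```text
time: 18.22
tool_pos: [0.4921, 0.0234, 0.0512]
tool_rot: [3.141, -0.0, 0.04]
contact_force: [-0.2, -7.2, -0.3]
opening: 0.0198
grip_force: 44.9
```

Call:
arm_command:
  fingers: [0.8, 0.8, 0.8, 0.8, 0.8, 0.8]
  travel:
    - [0, -0.0001, 0]
    - [0, -0.0001, 0]
    - [0, -0.0001, 0]
    - [0, -0.0001, 0]
    - [0, -0.0001, 0]
    - [0, -0.0001, 0]
  dr:
    - [0, 0, 0]
    - [0, 0, 0]
    - [0, 0, 0]
    - [0, 0, 0]
    - [0, 0, 0]
    - [0, 0, 0]

```text
time: 18.72
tool_pos: [0.4921, 0.0235, 0.0512]
tool_rot: [3.141, -0.0, 0.04]
contact_force: [0.1, -7.6, -1.0]
opening: 0.0202
grip_force: 44.9
```

Call:
arm_command:
  fingers: [0.8, 0.8, 0.8, 0.8, 0.8, 0.8, 0.8, 0.8]
  travel:
    - [0, 0.0004, 0]
    - [0, 0.0008, 0]
    - [0, 0.0008, -0.001]
    - [0, 0.0008, -0.004]
    - [0, 0.0008, -0.01]
    - [0, 0.0008, -0.018]
    - [0, 0.0008, -0.027]
    - [0, 0.0008, -0.035]
  dr:
    - [0, 0, 0]
    - [0, 0, 0]
    - [0, 0, 0]
    - [0, 0, 0]
    - [0, 0, 0]
    - [0, 0, 0]
    - [0, 0, 0]
    - [0, 0, 0]

```text
time: 19.38
tool_pos: [0.4922, 0.0238, 0.0875]
tool_rot: [-3.141, -0.001, 0.04]
contact_force: [-0.4, -0.0, -0.2]
opening: 0.0198
grip_force: 44.8
```

Call:
arm_command:
  fingers: [0.8, 0.8, 0.8, 0.8, 0.8, 0.8, 0.8, 0.8]
  travel:
    - [0, 0.015, 0]
    - [0, 0.04, 0]
    - [0, 0.065, 0]
    - [0, 0.085, 0]
    - [0, 0.0973, 0]
    - [0, 0.0973, 0]
    - [0, 0.0973, 0.008]
    - [0, 0.0973, 0.013]
  dr:
    - [0, 0, 0]
    - [0, 0, 0]
    - [0, 0, 0]
    - [0, 0, 0]
    - [0, 0, 0]
    - [0, 0, 0]
    - [0, 0, 0]
    - [0, 0, 0]

```text
time: 20.05
tool_pos: [0.4957, -0.0731, 0.0727]
tool_rot: [-3.141, 0.0, 0.04]
contact_force: [0.0, 0.0, -0.7]
opening: 0.0197
grip_force: 44.9
```

Call:
arm_command:
  fingers: [0.8, 0.8, 0.8, 0.8, 0.8, 0.8, 0.8, 0.8]
  travel:
    - [0, 0, 0]
    - [0, 0, 0.001]
    - [0, 0, 0.002]
    - [0, 0, 0.004]
    - [0, 0, 0.006]
    - [0, 0, 0.007]
    - [0, 0, 0.008]
    - [0, 0, 0.0085]
  dr:
    - [0, 0, 0]
    - [0, 0, 0]
    - [0, 0, 0]
    - [0, 0, 0]
    - [0, 0, 0]
    - [0, 0, 0]
    - [0, 0, 0]
    - [0, 0, 0]

```text
time: 20.72
tool_pos: [0.4959, -0.074, 0.0645]
tool_rot: [3.142, 0.0, 0.04]
contact_force: [0.6, -0.7, -2.3]
opening: 0.0198
grip_force: 44.8
```

Call:
arm_command:
  fingers: [0.8, 0.8, 0.8, 0.8, 0.8, 0.8, 0.8, 0.8]
  travel:
    - [0, 0, 0.002]
    - [0, 0, 0.004]
    - [0, 0, 0.007]
    - [0, 0, 0.01]
    - [0, 0, 0.012]
    - [0, 0, 0.0135]
    - [0, 0, 0.0136]
    - [0, 0, 0.0136]
  dr:
    - [0, 0, 0]
    - [0, 0, 0]
    - [0, 0, 0]
    - [0, 0, 0]
    - [0, 0, 0]
    - [0, 0, 0]
    - [0, 0, 0]
    - [0, 0, 0]

```text
time: 21.38
tool_pos: [0.4959, -0.074, 0.0509]
tool_rot: [3.142, 0.0, 0.04]
contact_force: [-0.6, -0.1, -1.6]
opening: 0.02
grip_force: 44.8
```

Call:
arm_command:
  fingers: [0.8, 0.8, 0.8, 0.8, 0.8, 0.8, 0.8, 0.8]
  travel:
    - [0, -0.001, 0]
    - [0, -0.002, 0]
    - [0, -0.003, 0]
    - [0, -0.004, 0]
    - [0, -0.006, 0]
    - [0, -0.008, 0]
    - [0, -0.01, 0]
    - [0, -0.012, 0]
  dr:
    - [0, 0, 0]
    - [0, 0, 0]
    - [0, 0, 0]
    - [0, 0, 0]
    - [0, 0, 0]
    - [0, 0, 0]
    - [0, 0, 0]
    - [0, 0, 0]

```text
time: 22.05
tool_pos: [0.4956, -0.0627, 0.0511]
tool_rot: [3.14, -0.0, 0.04]
contact_force: [-0.1, -4.8, -2.8]
opening: 0.0201
grip_force: 44.9
```

Call:
arm_command:
  fingers: [0.8, 0.8, 0.8, 0.8, 0.8, 0.8, 0.8, 0.8]
  travel:
    - [0, -0.002, 0]
    - [0, -0.004, 0]
    - [0, -0.006, 0]
    - [0, -0.008, 0]
    - [0, -0.01, 0]
    - [0, -0.012, 0]
    - [0, -0.014, 0]
    - [0, -0.016, 0]
  dr:
    - [0, 0, 0]
    - [0, 0, 0]
    - [0, 0, 0]
    - [0, 0, 0]
    - [0, 0, 0]
    - [0, 0, 0]
    - [0, 0, 0]
    - [0, 0, 0]

```text
time: 22.72
tool_pos: [0.4949, -0.0466, 0.0511]
tool_rot: [3.14, -0.0, 0.041]
contact_force: [0.8, -5.4, -2.6]
opening: 0.0198
grip_force: 44.9
```

Call:
arm_command:
  fingers: [0.8, 0.8, 0.8, 0.8, 0.8, 0.8, 0.8, 0.8]
  travel:
    - [0, -0.002, 0]
    - [0, -0.004, 0]
    - [0, -0.006, 0]
    - [0, -0.008, 0]
    - [0, -0.01, 0]
    - [0, -0.012, 0]
    - [0, -0.014, 0]
    - [0, -0.016, 0]
  dr:
    - [0, 0, 0]
    - [0, 0, 0]
    - [0, 0, 0]
    - [0, 0, 0]
    - [0, 0, 0]
    - [0, 0, 0]
    - [0, 0, 0]
    - [0, 0, 0]

```text
time: 23.38
tool_pos: [0.4943, -0.0306, 0.0511]
tool_rot: [3.14, -0.0, 0.041]
contact_force: [0.9, -5.7, -3.0]
opening: 0.0201
grip_force: 44.9
```

Call:
arm_command:
  fingers: [0.8, 0.8, 0.8, 0.8, 0.8, 0.8, 0.8, 0.8]
  travel:
    - [0, -0.002, 0]
    - [0, -0.004, 0]
    - [0, -0.0055, 0]
    - [0, -0.0065, 0]
    - [0, -0.0072, 0]
    - [0, -0.0077, 0]
    - [0, -0.008, 0]
    - [0, -0.008, 0]
  dr:
    - [0, 0, 0]
    - [0, 0, 0]
    - [0, 0, 0]
    - [0, 0, 0]
    - [0, 0, 0]
    - [0, 0, 0]
    - [0, 0, 0]
    - [0, 0, 0]

```text
time: 24.05
tool_pos: [0.494, -0.0222, 0.0511]
tool_rot: [3.141, -0.0, 0.04]
contact_force: [0.2, -4.9, -0.4]
opening: 0.0198
grip_force: 44.9
```

Call:
arm_command:
  fingers: [0.8, 0.8, 0.8, 0.8, 0.8, 0.8, 0.8]
  travel:
    - [0, -0.0002, 0]
    - [0, -0.0004, 0]
    - [0, -0.0006, 0]
    - [0, -0.0008, 0]
    - [0, -0.001, 0]
    - [0, -0.0011, 0]
    - [0, -0.0011, 0]
  dr:
    - [0, 0, 0]
    - [0, 0, 0]
    - [0, 0, 0]
    - [0, 0, 0]
    - [0, 0, 0]
    - [0, 0, 0]
    - [0, 0, 0]

```text
time: 24.63
tool_pos: [0.494, -0.0211, 0.0511]
tool_rot: [3.141, -0.0, 0.04]
contact_force: [0.2, -6.0, -1.6]
opening: 0.0196
grip_force: 44.9
```

Call:
arm_command:
  fingers: [0.8, 0.8, 0.8, 0.8, 0.8]
  travel:
    - [0, -0.0001, 0]
    - [0, -0.0002, 0]
    - [0, -0.0003, 0]
    - [0, -0.0003, 0]
    - [0, -0.0003, 0]
  dr:
    - [0, 0, 0]
    - [0, 0, 0]
    - [0, 0, 0]
    - [0, 0, 0]
    - [0, 0, 0]

```text
time: 25.05
tool_pos: [0.4939, -0.0208, 0.0511]
tool_rot: [3.141, -0.0, 0.04]
contact_force: [0.8, -5.1, -0.9]
opening: 0.0198
grip_force: 44.9
```

Call:
arm_command:
  fingers: [0.8, 0.8, 0.8, 0.8]
  travel:
    - [0, -0.0001, 0]
    - [0, -0.0002, 0]
    - [0, -0.0002, 0]
    - [0, -0.0002, 0]
  dr:
    - [0, 0, 0]
    - [0, 0, 0]
    - [0, 0, 0]
    - [0, 0, 0]

```text
time: 25.38
tool_pos: [0.4939, -0.0206, 0.0511]
tool_rot: [3.141, -0.0, 0.04]
contact_force: [-0.4, -5.1, -0.7]
opening: 0.0201
grip_force: 44.9
```

Call:
arm_command:
  fingers: [0.8, 0.8, 0.8, 0.8]
  travel:
    - [0, -0.0001, 0]
    - [0, -0.0002, 0]
    - [0, -0.0002, 0]
    - [0, -0.0002, 0]
  dr:
    - [0, 0, 0]
    - [0, 0, 0]
    - [0, 0, 0]
    - [0, 0, 0]

```text
time: 25.72
tool_pos: [0.4939, -0.0206, 0.0511]
tool_rot: [3.141, -0.0, 0.04]
contact_force: [0.3, -6.5, -1.5]
opening: 0.02
grip_force: 44.9
```

Call:
arm_command:
  fingers: [0.8, 0.8, 0.8, 0.8, 0.8, 0.8]
  travel:
    - [0, -0.0001, 0]
    - [0, -0.0001, 0]
    - [0, -0.0001, 0]
    - [0, -0.0001, 0]
    - [0, -0.0001, 0]
    - [0, -0.0001, 0]
  dr:
    - [0, 0, 0]
    - [0, 0, 0]
    - [0, 0, 0]
    - [0, 0, 0]
    - [0, 0, 0]
    - [0, 0, 0]

```text
time: 26.22
tool_pos: [0.4939, -0.0206, 0.0511]
tool_rot: [3.141, -0.0, 0.04]
contact_force: [0.2, -6.7, -0.3]
opening: 0.0196
grip_force: 44.9
```

Call:
arm_command:
  fingers: [0.8, 0.8, 0.8, 0.8, 0.8, 0.8, 0.8, 0.8]
  travel:
    - [0, -0.0001, 0]
    - [0, -0.0001, 0]
    - [0, -0.0001, 0]
    - [0, -0.0001, 0]
    - [0, -0.0001, 0]
    - [0, -0.0001, 0]
    - [0, -0.0001, 0]
    - [0, -0.0001, 0]
  dr:
    - [0, 0, 0]
    - [0, 0, 0]
    - [0, 0, 0]
    - [0, 0, 0]
    - [0, 0, 0]
    - [0, 0, 0]
    - [0, 0, 0]
    - [0, 0, 0]

```text
time: 26.88
tool_pos: [0.4939, -0.0206, 0.0511]
tool_rot: [3.141, -0.0, 0.04]
contact_force: [0.2, -7.6, -1.5]
opening: 0.0199
grip_force: 44.9
```

Call:
arm_command:
  fingers: [0.8, 0.8, 0.8, 0.8, 0.8, 0.8, 0.8, 0.8]
  travel:
    - [0, 0.0004, 0]
    - [0, 0.0008, 0]
    - [0, 0.0008, -0.001]
    - [0, 0.0008, -0.004]
    - [0, 0.0008, -0.01]
    - [0, 0.0008, -0.018]
    - [0, 0.0008, -0.03]
    - [0, 0.0008, -0.05]
  dr:
    - [0, 0, 0]
    - [0, 0, 0]
    - [0, 0, 0]
    - [0, 0, 0]
    - [0, 0, 0]
    - [0, 0, 0]
    - [0, 0, 0]
    - [0, 0, 0]

```text
time: 27.55
tool_pos: [0.4926, -0.02, 0.101]
tool_rot: [-3.14, 0.003, 0.04]
contact_force: [0.3, 0.2, -0.6]
opening: 0.0195
grip_force: 44.8
```

Call:
arm_command:
  fingers: [0.8, 0.8, 0.8, 0.8, 0.8, 0.8, 0.8, 0.8]
  travel:
    - [-0.001, 0.02, 0]
    - [-0.003, 0.055, 0]
    - [-0.005, 0.09, 0]
    - [-0.007, 0.125, 0]
    - [-0.009, 0.16, 0]
    - [-0.011, 0.195, 0]
    - [-0.012, 0.22, 0]
    - [-0.012, 0.23, 0]
  dr:
    - [0, 0, 0]
    - [0, 0, 0]
    - [0, 0, 0]
    - [0, 0, 0]
    - [0, 0, 0]
    - [0, 0, 0]
    - [0, 0, 0]
    - [0, 0, 0]

```text
time: 28.22
tool_pos: [0.4912, -0.2542, 0.102]
tool_rot: [3.141, -0.002, 0.037]
contact_force: [-0.1, 0.2, -1.3]
opening: 0.0201
grip_force: 44.8
```

Call:
arm_command:
  fingers: [0.8, 0.8, 0.8, 0.8, 0.8, 0.8, 0.8, 0.8]
  travel:
    - [0, 0, 0]
    - [0, 0, 0.01]
    - [0, 0, 0.025]
    - [0, 0, 0.04]
    - [0, 0, 0.052]
    - [0, 0, 0.057]
    - [0, 0, 0.059]
    - [0, 0, 0.06]
  dr:
    - [0, 0, 0]
    - [0, 0, 0]
    - [0, 0, 0]
    - [0, 0, 0]
    - [0, 0, 0]
    - [0, 0, 0]
    - [0, 0, 0]
    - [0, 0, 0]

```text
time: 28.88
tool_pos: [0.4911, -0.2499, 0.0409]
tool_rot: [-3.141, 0.0, 0.041]
contact_force: [-0.2, -0.6, -1.1]
opening: 0.0201
grip_force: 44.8
```

Last 4 mm down gently.

Call:
arm_command:
  fingers: [0.8, 0.8, 0.8, 0.8, 0.8, 0.8, 0.8, 0.8]
  travel:
    - [0, 0, 0.001]
    - [0, 0, 0.002]
    - [0, 0, 0.0028]
    - [0, 0, 0.0034]
    - [0, 0, 0.0037]
    - [0, 0, 0.004]
    - [0, 0, 0.004]
    - [0, 0, 0.004]
  dr:
    - [0, 0, 0]
    - [0, 0, 0]
    - [0, 0, 0]
    - [0, 0, 0]
    - [0, 0, 0]
    - [0, 0, 0]
    - [0, 0, 0]
    - [0, 0, 0]

```text
time: 29.55
tool_pos: [0.491, -0.2512, 0.0371]
tool_rot: [3.141, -0.0, 0.04]
contact_force: [0.6, -0.3, -0.9]
opening: 0.0198
grip_force: 44.9
```

Call:
arm_command:
  fingers: [0.8, 0.8, 0.8, 0.8]
  travel:
    - [0, 0, 0.0003]
    - [0, 0, 0.0006]
    - [0, 0, 0.0006]
    - [0, 0, 0.0006]
  dr:
    - [0, 0, 0]
    - [0, 0, 0]
    - [0, 0, 0]
    - [0, 0, 0]

```text
time: 29.88
tool_pos: [0.4911, -0.2512, 0.0367]
tool_rot: [3.141, -0.0, 0.04]
contact_force: [-0.8, 0.6, 3.0]
opening: 0.0198
grip_force: 44.9
```

Call:
arm_command:
  fingers: [0.5, 0.4, 0.3, 0.1, -0.1, -0.2, -0.2, -0.2]
  travel:
    - [0, 0, 0]
    - [0, 0, 0]
    - [0, 0, 0]
    - [0, 0, 0]
    - [0, 0, 0]
    - [0, 0, 0]
    - [0, 0, 0]
    - [0, 0, 0]
  dr:
    - [0, 0, 0]
    - [0, 0, 0]
    - [0, 0, 0]
    - [0, 0, 0]
    - [0, 0, 0]
    - [0, 0, 0]
    - [0, 0, 0]
    - [0, 0, 0]

```text
time: 30.55
tool_pos: [0.491, -0.2512, 0.0364]
tool_rot: [3.142, 0.0, 0.04]
contact_force: [1.4, -0.2, 0.5]
opening: 0.0546
grip_force: 0.0
```

Call:
arm_command:
  fingers: [-0.2, -0.2, -0.2, -0.2, -0.2, -0.2, -0.2, -0.2]
  travel:
    - [0, 0, -0.005]
    - [0, 0, -0.02]
    - [0, 0, -0.045]
    - [0, 0, -0.075]
    - [0, 0, -0.11]
    - [0, 0, -0.145]
    - [0, 0, -0.17]
    - [0, 0, -0.18]
  dr:
    - [0, 0, 0]
    - [0, 0, 0]
    - [0, 0, 0]
    - [0, 0, 0]
    - [0, 0, 0]
    - [0, 0, 0]
    - [0, 0, 0]
    - [0, 0, 0]

```text
time: 31.22
tool_pos: [0.4924, -0.252, 0.2211]
tool_rot: [3.137, -0.006, 0.04]
contact_force: [0.3, 0.5, 0.0]
opening: 0.0548
grip_force: 0.0
```

```bash
python3 - <<'E'
from h import *
t=snap('top');s=snap('side')
A=cv2.resize(t['color'][190:260,270:430],None,fx=5,fy=5,interpolation=cv2.INTER_CUBIC)
Bm=cv2.resize(s['color'][180:295,260:320],None,fx=5,fy=5,interpolation=cv2.INTER_CUBIC)
o=np.zeros((600,800,3),np.uint8)
b=cv2.rotate(cv2.resize(Bm,(120*2,460)),cv2.ROTATE_90_COUNTERCLOCKWISE)
o[:350]=A; o[355:355+b.shape[0],:b.shape[1]]=b
cv2.imwrite('pics/end.png',o)
E
```

```text
(no output)
```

View pics/end.png

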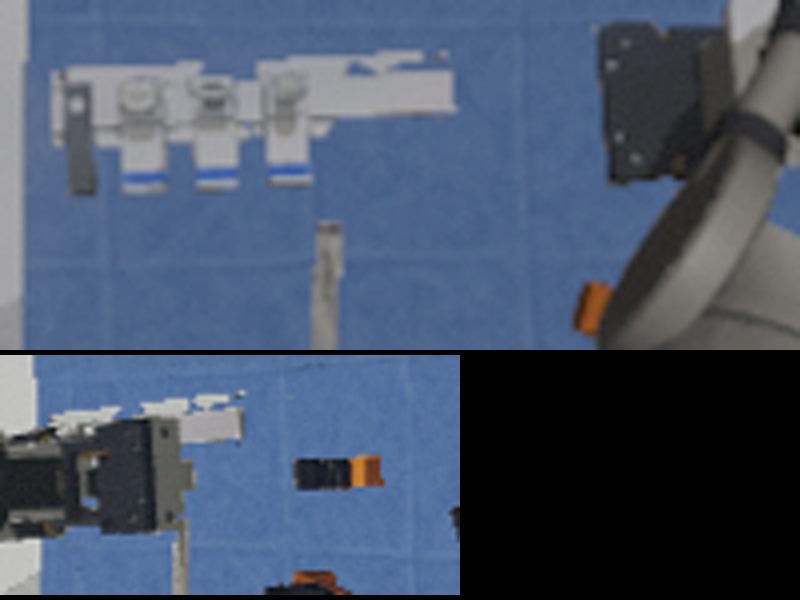

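The final picture shows the carriers evenly spaced, with centres at crop x of about 144, 216 and 290. The spacer stands upright on the bench at the right, clear of the rail and the gripper.

```bash
python3 -c "
from cell import *
print(hand_in())"
```

```text
the job is handed in; nothing more can be done
None
```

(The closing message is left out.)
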